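# Unhitch the drawbar stub and hold it raised

## Task

The ball under the drawbar stub is due for greasing: first lower the hinged lid of the stub's pin box until it is fully closed. Then pull the coupler's sliding latch tab fully sideways against its spring, towards the fixed post, and keeping it pulled lift the stub straight up off the ball, lid still closed and stub level, until it is about 10 cm above its seat. The program finishes while the gripper is still holding the stub raised there; leave the loose things around it where they are.

Things in the scene. Friction and masses are not known exactly. Their poses are not given: they have to be found in the camera images.
- mount: Ball mount, fixed to the bench: dark base plate 200 (x) x 110 (y) x 12 mm, origin at the centre of its underside on the bench. Its x axis runs along the stub towards the ball. The ball stands at x = +55 mm on a thin neck; at x = -40 mm a saddle with two cheeks (tops 90 mm above the bench) holds the stub's bar sideways with 2.5 mm play a side.
- ball (a point): centre of the ball (40 mm across, flat underside), fixed on the mount, 78 mm above the bench; axes as the mount's. A window sill juts out 0.57 m above the bench beyond x = 0.60 m (at the right) to 0.68 m (at the left) of the room: keep the wrist below or in front of it
- stub: Drawbar stub, loose: dark coupler housing 70x55x39 mm over the ball, behind it a 40x40 mm bar in the saddle (x = -125 to -30 mm), on it an aluminium pin box (x = -128 to -38, y = -35 to 35 mm, rim at z = 52 mm) with a hinged lid. About 0.7 kg in all. Origin at the ball's centre when seated; x along the stub to the coupler's nose, y to its left, z up. Parallel to the mount when seated.
- socket (a point): the stub's origin again: the middle of the coupler's socket, coincides with ball (within about 2 mm) when seated
- grip (a point): Where the stub is held: x = -12, y = 0, z = 60 mm of the stub, axes as the stub's, near its centre of mass (within 20 mm). Beside it stand two upright steel plates, 28 mm long (x), 6 mm thick, tops at z = 82, free down to z = 36 mm: the fixed post, outer face at y = -16, and the latch's pull tab, outer face at y = +34 mm at rest, +16 mm fully pulled. Pinched fully together they are 32 mm wide.
- latch_tab (a point): Middle of the outer (+y) face of the latch's pull tab, level with grip; moves with the latch. A gripper centred on grip and closing along the stub's y pulls the tab 18 mm to its stop, clamps it to the post and can lift the stub so.
- latch (a joint): travel of the latch in m: 0 at rest (its jaw is under the ball and the stub cannot be lifted), grows to 0.018 fully pulled towards -y of the stub (ball free). The spring pushes it back with about 4 N at rest, 6 N fully pulled.
- lid_hinge (a point): middle of the lid's hinge line, at the pin box's rear rim: x = -128, y = 0, z = +52 mm of the stub; axes as the stub's; the hinge line runs along y
- lid_edge (a point): middle of the lid's free edge, on its outer (upper) face, 93 mm from the hinge; the lid is an aluminium plate 93 mm long, 72 mm wide, its outer face 4 mm from the hinge line
- pin_lid (a joint): angle of the lid in rad: 0 closed flat on the box, grows as it opens up and backwards (away from the coupler); at the start it stands open between 0.95 and 1.4. A slightly stiff hinge keeps it where it is left.
- wide_collar: flat round flanged collar of bare steel, 64 mm across and 22 mm high, loose beside the ball mount; a bystander, origin at the centre of its underside
- mid_collar: flat round flanged collar of bare steel, 50 mm across and 22 mm high, loose beside the ball mount; a bystander, origin at the centre of its underside
- tall_collar: small flanged collar, 32 mm across and 22 mm high, loose beside the ball mount; a bystander, origin at the centre of its underside
- scraper: scraper with wooden handle, 190x70x22 mm, loose, lying at the right; a bystander, origin at the centre of its underside

How it is judged (in metres and radians):
On the way, in this order (a step that is already met when the one before it is completed fails the run):
1. the lid is lowered closed (under 0.08 rad) with the stub still on its ball (value of joint pin_lid below 0.08 rad and distance between socket and ball below 0.012 m), for 0.2 s.
2. the latch is pulled sideways by at least 15 mm with the stub still on its ball and the lid closed (value of joint latch above 0.015 m and value of joint pin_lid below 0.1 rad and distance between socket and ball below 0.012 m), for 0.1 s.
At the end, for the whole second after the job is handed in: The gripper holds the stub still (under 0.02 m/s, finger force over 3 N) with its socket 70 to 140 mm above the ball's centre and within 40 mm of it sideways, touching the mount nowhere, tilted less than 0.2 rad, the latch still pulled (over 14 mm) and the lid closed (under 0.1 rad) (z of socket in the frame of ball between 0.07 and 0.14 m and horizontal distance between socket and ball below 0.04 m and angle between stub's own z axis and vertical below 0.2 rad and value of joint pin_lid below 0.1 rad and value of joint latch above 0.014 m and linear speed of stub below 0.02 m/s and contact force between the fingers and stub above 3 N and contact force between stub and mount below 0.1 N); the arm keeps its last pose, push and grip.
It fails at once if the stub is raised (over 20 mm) with the lid open (over 0.2 rad) (z of socket in the frame of ball above 0.02 m and value of joint pin_lid above 0.2 rad).
It fails at once if a loose thing around the work is moved by more than 30 mm (distance of any of wide_collar, mid_collar, tall_collar, scraper from where it was at the start of the episode above 0.03 m).
It also fails if it takes over 45 s, if anything falls off the work surface, if the arm or the gripper's body presses on something with over 40 N, if the wrist force passes 120 N, or if a joint passes its speed limit or range.

## Robot

A 6-joint arm with a two-finger parallel gripper is mounted at the origin on the work surface; the furniture and walls round the work are solid. World frame = base frame: x ahead of the robot, y to its left, z up, the work surface at z = 0. Lengths are in m, angles in degrees, forces in N, time in s.
With the tool pointing down it reaches from about 0.35 to 0.875 m from the base axis. Payload 4.2 kg.
Tool frame: the origin (TCP) lies midway between the tips of the shut fingers; the grasp point (between the pads) lies 19 mm behind it (hold_point_z is the z of the grasp point in the tool frame, in m); z points along the fingers, y is the direction in which the jaws open and shut (so a half turn about z gives the same grasp; the last joint's range is limited). The gripper opens to 87 mm and grips with 3 to 60 N. Pads are 19 mm wide; open, the fingers measure 117 mm over their backs; the gripper's body (75 mm by 190 mm) begins 51 mm behind the grasp point.
Start: joints at [81.452, 22.042, 0.453, 0, -68.411, -14.817], TCP at [0.248, 0.574, 0.223] pointing down, gripper open.
Joint ranges: [-179.83, 179.83], [-69.29, 118.12], [-61.27, 80.66], [-181.25, 117.63], [-171.15, -9.14], [-177.46, 177.46]. Speed limits (degrees/s): [159.86, 159.86, 180, 180, 180, 180].

## Interface

Orientations are given as a 3x3 rotation matrix whose columns are the frame's x, y, z axes.
In Python, from station import * gives the robot as it stands. The module is installed in compiled form; this text tells all that it offers.
- The arm moves only by the tool jog_arm, never from a script. Its argument "moves" is a list of rows, each a list of 7 numbers: the closure, from -1 (fully open) to 1 (shut), then the shift along the tool's x, y, z in m, then the turn, a rotation vector about the tool's x, y, z in rad. In form: [[gripper, x, y, z, wx, wy, wz], ...]. A call has exactly 10 rows; each row is the pose to reach, as a shift and turn from the pose commanded when the call began, along the tool's axes at that moment; what a row does not reach only later rows make up. A row lasts 1/12 s, in which the tool goes at most 41.7 mm and 7.16 degrees, less where a joint would pass 70% of its speed; a pose out of reach is approached as far as the arm can. A call with a gripper value outside its range is refused whole. The fingers move at their own pace and stop on an object; the grip force is fixed at half the most. Time passes only in rows, so rows that repeat a pose let the fingers close, or fill a call up. It gives the time, the measured TCP pose, the force and the opening at its end, in the units of the state.
- sense(): the state, without advancing time (a new reading comes with each control period).
- capture(name): name is "scene" or "top" or "wrist"; returns a dict with "frame" (400x640x3 uint8, red, green, blue), "fov_y" (degrees; the focal length in pixels is half the picture's height over the tangent of half this angle, whatever the lens; pixels are square), "cx", "cy" (the principal point, pixels), "world_from_camera" (4x4, takes a point from camera to world coordinates). Camera axes: x right, y down, z forward; pixel columns grow to the right and rows downward; lengths in m; the calibration is good to about 2 mm. A picture is of the moment at which its call begins. There is no depth.
- finish_job(): hands the job in, once; it reports no verdict.
The state is a dict: "time_s": time; "joints": joint angles; "joint_velocities": joint speeds; "effort": joint torques, N m; "tcp_pos": TCP position; "ee_rot": TCP orientation; "wrist_force": force on the tool from outside, world axes, zero at the start; "moment": the same for the moment, N m; "gripper_width": opening from 0.0 (shut) to 1.0 (fully open).
Only numpy, scipy, OpenCV 4.12 (cv2) and the standard library are available. Lean on these libraries where they do the work, as an engineer would, in place of code of your own. Each camera call takes 0.05 s, during which the arm holds its last target.

## Working session

There is one attempt and no reset: what is moved stays moved. The work goes in short steps, Python scripts to look and compute and a tool call to move; the robot and the scene stay as the last step left them, time stands still between calls to the robot, and variables do not carry over. Pictures are saved under pics/ and viewed, and the job is handed in when it is done.

Besides the shell and the picture viewer there is one more tool, called after "Emit:" by a JSON object that holds its "method" and its "body", one argument or row to a line. jog_arm: Moves the arm, as the interface text tells. Its arguments: {"type":"object","properties":{"moves":{"type":"array"}},"required":["moves"]}

```bash
mkdir -p pics; cat > h.py <<'E'
from station import *
import numpy as np, cv2
def cam(n):
    c=capture(n); f=c["frame"]; return c,f
def K(c):
    h=c["frame"].shape[0]; return h/2/np.tan(np.radians(c["fov_y"])/2)
def ray(c,u,v):
    f=K(c); d=np.array([(u-c["cx"])/f,(v-c["cy"])/f,1]); T=np.array(c["world_from_camera"])
    return T[:3,3],T[:3,:3]@d
def atz(c,u,v,z):
    o,d=ray(c,u,v); return o+d*(z-o[2])/d[2]
def proj(c,p):
    T=np.array(c["world_from_camera"]); q=T[:3,:3].T@(np.array(p)-T[:3,3]); f=K(c)
    return c["cx"]+f*q[0]/q[2], c["cy"]+f*q[1]/q[2]
E
python3 - <<'E'
from h import *
import pickle
for n in ["scene","top","wrist"]:
    c,f=cam(n); cv2.imwrite(f"pics/{n}0.png",f[:,:,::-1]); pickle.dump(c,open(f"{n}0.pkl","wb"))
    print(n,c["fov_y"],c["cx"],c["cy"],np.round(c["world_from_camera"],3).tolist())
s=sense(); print({k:np.round(v,3).tolist() for k,v in s.items()})
E
```

```text
scene 49.10211238457422 318.68586419573967 196.3146508832245 [[0.03, -0.503, 0.864, -0.252], [-1.0, -0.016, 0.026, -0.218], [0.001, -0.864, -0.503, 0.528], [0.0, 0.0, 0.0, 1.0]]
top 46.30021494605195 321.6635581473415 199.57062962560167 [[0.019, -0.995, 0.095, 0.372], [-1.0, -0.019, -0.003, -0.181], [0.005, -0.095, -0.995, 1.218], [0.0, 0.0, 0.0, 1.0]]
wrist 59.38381771597122 314.3447976210344 198.48438992244758 [[-0.397, -0.886, -0.24, 0.313], [-0.918, 0.384, 0.101, 0.545], [0.002, 0.26, -0.966, 0.384], [0.0, 0.0, 0.0, 1.0]]
{'time_s': 0.15, 'joints': [81.452, 22.081, 0.398, -0.019, -68.411, -14.817], 'joint_velocities': [0.045, -0.262, 0.251, 0.165, 0.089, -0.02], 'effort': [0.0, -39.105, 18.759, 4.222, 0.012, -0.0], 'tcp_pos': [0.248, 0.573, 0.222], 'ee_rot': [[0.918, -0.397, -0.001], [-0.397, -0.918, -0.002], [0.0, 0.002, -1.0]], 'wrist_force': [0.545, -0.095, -0.564], 'moment': [-0.035, 0.027, -0.02], 'gripper_width': 1.001}
```

View pics/scene0.png

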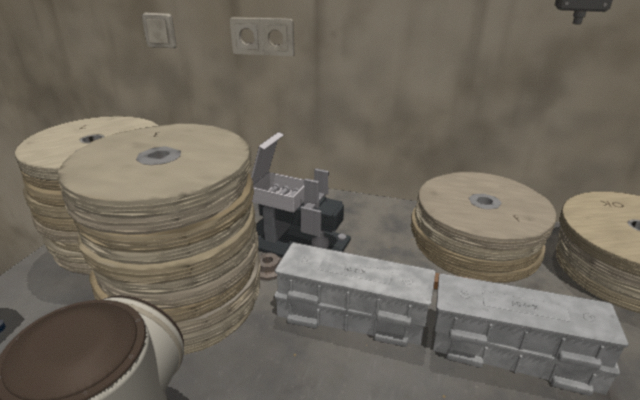

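View pics/top0.png

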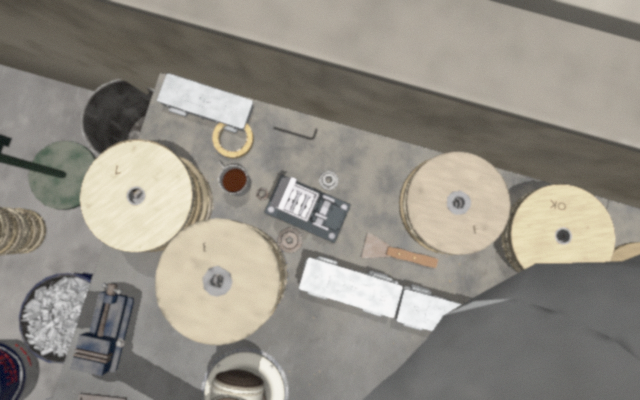

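View pics/wrist0.png

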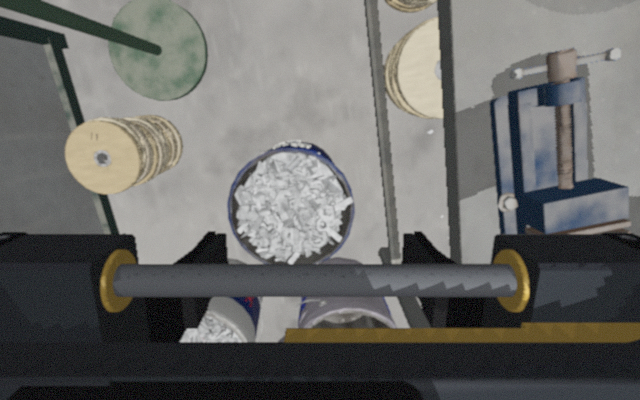

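The scene shows the coupler at about (295,205) with its lid open at (268,158). The top view has the mount at about (308,207), the collars at (328,180), (290,240) and (262,194), and the scraper at (400,252). I'll enlarge these.

```bash
python3 - <<'E'
import cv2
f=cv2.imread("pics/top0.png")[160:260,240:370]; cv2.imwrite("pics/topc.png",cv2.resize(f,None,fx=6,fy=6,interpolation=cv2.INTER_CUBIC))
f=cv2.imread("pics/scene0.png")[120:290,230:370]; cv2.imwrite("pics/scenec.png",cv2.resize(f,None,fx=3.5,fy=3.5,interpolation=cv2.INTER_CUBIC))
E
```

```text
(no output)
```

View pics/topc.png

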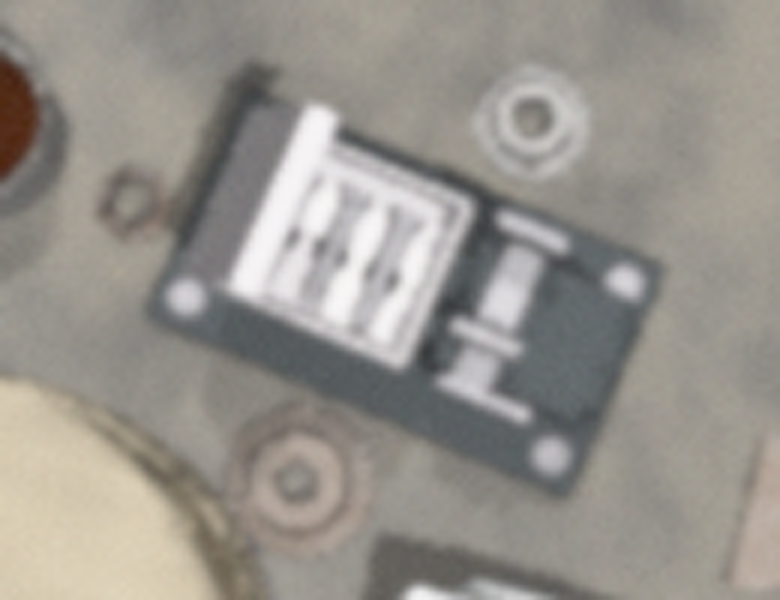

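View pics/scenec.png

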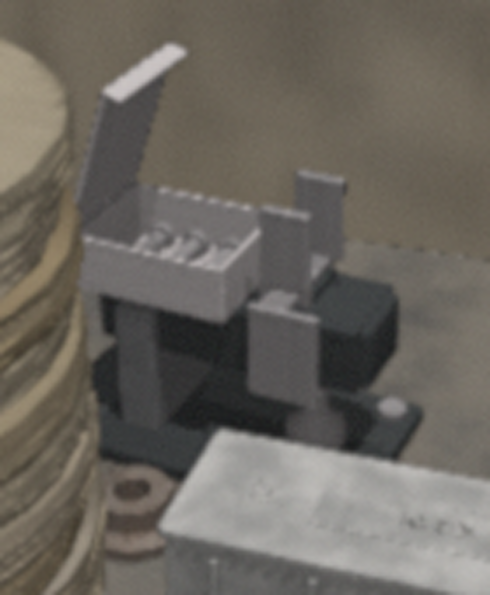

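```bash
cat > fit.py <<'E'
from h import *
import pickle
from scipy.optimize import least_squares
ct=pickle.load(open("top0.pkl","rb")); cs=pickle.load(open("scene0.pkl","rb"))
def lidp(th,y): return (-128+93*np.cos(th)-4*np.sin(th), y, 52+93*np.sin(th)+4*np.cos(th))
T=[((660,262),(100,55,-66)),((570,494),(100,-55,-66)),((150,310),(-100,-55,-66)),
((472,200),(-38,35,52)),((408,370),(-38,-35,52)),((500,210),(-26,34,82)),((572,240),(2,34,82)),((450,330),(-26,-16,82)),((520,355),(2,-16,82)),
((308,103),'l',36),((230,288),'l',-36)]
S=[((83,240),(-128,-35,52)),((222,268),(-38,-35,52)),((260,207),(-26,-16,82)),((310,217),(2,-16,82)),((105,95),'l',-36),((172,43),'l',36)]
# base plate is centred on mount; ball at mount x=+55 -> plate stub-frame x = mount x - 55
def res(p):
    x,y,yaw,th,dx,dy=p; c,s=np.cos(yaw),np.sin(yaw); out=[]
    for L,cam_,o,k,isS in ((T,ct,(240,160),6,0),(S,cs,(230,120),3.5,1)):
        for t in L:
            q=lidp(th,t[2]) if t[1]=='l' else t[1]
            q=np.array(q)/1000.
            if q[2]<0: q[0]-=.055
            w=np.array([x+c*q[0]-s*q[1],y+s*q[0]+c*q[1],.078+q[2]])
            if isS: w=w+[dx,0,dy]
            u=proj(cam_,w); out+= [u[0]-o[0]-t[0][0]/k,u[1]-o[1]-t[0][1]/k]
    return out+[dx/.003,dy/.003]
best=None
for th in(.95,1.2):
  for yaw in (-2,-1.5):
    r=least_squares(res,[.4,-.15,yaw,th,0,0],loss='soft_l1')
    if best is None or r.cost<best.cost: best=r
p=best.x
if __name__=="__main__":
    print(p,np.degrees(p[2]),best.cost); print(np.round(np.array(best.fun[:-2]).reshape(-1,2),1).tolist())
    c,s=np.cos(p[2]),np.sin(p[2])
    for n,q in dict(ball=(0,0,0),grip=(-12,0,60),hinge=(-128,0,52),edge=lidp(p[3],0)).items():
        q=np.array(q)/1e3; print(n,np.round([p[0]+c*q[0]-s*q[1],p[1]+s*q[0]+c*q[1],.078+q[2]],4))
E
python3 fit.py
```

```text
[ 4.43829540e-01 -2.00626142e-01 -1.94886609e+00  1.23580120e+00
  2.32902864e-03 -7.84789197e-04] -111.66180153476417 8.61221143150363
[[1.8, -0.0], [0.5, 0.6], [-1.0, 1.2], [0.6, 0.1], [-0.4, -0.7], [0.6, -0.6], [-0.0, -0.8], [0.4, -0.3], [0.2, 0.3], [1.1, 0.1], [0.9, -0.0], [-3.3, -0.8], [0.1, 0.9], [-0.5, 0.3], [-0.4, 0.4], [-0.6, -0.8], [-0.4, -0.1]]
ball [ 0.4438 -0.2006  0.078 ]
grip [ 0.4483 -0.1895  0.138 ]
hinge [ 0.4911 -0.0817  0.13  ]
edge [ 0.4812 -0.1066  0.2191]
```

```bash
python3 - <<'E'
from fit import *
def tri(a,b):
    o1,d1=ray(ct,*a); o2,d2=ray(cs,*b); t=np.linalg.lstsq(np.c_[d1,-d2],o2-o1,rcond=None)[0]; P=o1+d1*t[0];Q=o2+d2*t[1]
    return (P+Q)/2,np.linalg.norm(P-Q)
for n,a,b in [("sp1",(217,280),(158,155)),("sp2",(137,196),(92,139)),("sp3",(457,202),(486,201)),("sp4",(563,236),(636,225)),("box1 left near",(300,285),(277,280)),("box1 r",(397,316),(434,290))]:
    P,e=tri(a,b); print(n,P.round(3),e.round(4), "px/m top", K(ct)/(1.218-P[2]))
for n,u in dict(dark=(230,180),coll3=(262,194)).items(): print(n,atz(ct,*u,.0))
for u in [(450,305),(535,263),(370,400),(430,330)]: print([atz(ct,*u,z).round(2).tolist() for z in (0,.3,.6,.9)])
print(proj(ct,(0,0,.3)),proj(ct,sense()["tcp_pos"]))
E
```

```text
sp1 [0.297 0.022 0.271] 0.0003 px/m top 493.8217125320998
sp2 [0.467 0.211 0.221] 0.0004 px/m top 469.0409114393261
sp3 [ 0.479 -0.514  0.098] 0.0066 px/m top 417.60770361075583
sp4 [ 0.404 -0.76   0.099] 0.0069 px/m top 418.00182184463773
box1 left near [ 0.273 -0.136  0.07 ] 0.0014 px/m top 407.33795527911434
box1 r [ 0.21  -0.364  0.113] 0.0009 px/m top 423.26503295610144
dark [0.5354467 0.0570109 0.       ]
coll3 [ 0.50015003 -0.02807121  0.        ]
[[0.22, -0.52, 0.0], [0.26, -0.44, 0.3], [0.3, -0.35, 0.6], [0.33, -0.27, 0.9]]
[[0.33, -0.74, 0.0], [0.34, -0.6, 0.3], [0.35, -0.46, 0.6], [0.36, -0.33, 0.9]]
[[-0.02, -0.32, 0.0], [0.08, -0.28, 0.3], [0.18, -0.25, 0.6], [0.27, -0.22, 0.9]]
[[0.16, -0.47, 0.0], [0.21, -0.4, 0.3], [0.26, -0.33, 0.6], [0.32, -0.26, 0.9]]
(np.float64(219.207493394445), np.float64(441.3933546187483)) (np.float64(-42.40961815644238), np.float64(297.05461311005))
```

Fit is good: ball at (0.444, -0.201), yaw −111.7°, lid at about 1.24 rad. The spools top out at 0.27 m. I'll rise first, then cross to a point behind the lid.

Emit:
{"method": "jog_arm", "body": {
  "moves": [
    [1,0,0,-0.04,0,0,0],
    [1,0,0,-0.08,0,0,0],
    [1,0,0,-0.12,0,0,0],
    [1,0.48,0.488,-0.12,0,0,-0.03],
    [1,0.48,0.488,-0.12,0,0,-0.03],
    [1,0.48,0.488,-0.12,0,0,-0.03],
    [1,0.48,0.488,-0.12,0,0,-0.03],
    [1,0.48,0.488,-0.12,0,0,-0.03],
    [1,0.48,0.488,-0.12,0,0,-0.03],
    [1,0.48,0.488,-0.12,0,0,-0.03]
  ]
}}

```text
time_s: 0.98
tcp_pos: [0.3531, 0.2996, 0.3425]
ee_rot: [[0.93, -0.368, -0.0], [-0.368, -0.93, 0.0], [-0.0, 0.0, -1.0]]
wrist_force: [1.5, -0.1, -0.7]
gripper_width: 0.325
```

Emit:
{"method": "jog_arm", "body": {
  "moves": [
    [1,0.268,0.287,0,0,0,0],
    [1,0.268,0.287,0,0,0,0],
    [1,0.268,0.287,0,0,0,0],
    [1,0.268,0.287,0,0,0,0],
    [1,0.268,0.287,0,0,0,0],
    [1,0.268,0.287,0,0,0,0],
    [1,0.268,0.287,0,0,0,0],
    [1,0.268,0.287,0,0,0,0],
    [1,0.268,0.287,0,0,0,0],
    [1,0.268,0.287,0,0,0,0]
  ]
}}

```text
time_s: 1.82
tcp_pos: [0.497, -0.0676, 0.3419]
ee_rot: [[0.928, -0.372, -0.001], [-0.372, -0.928, -0.001], [-0.001, 0.001, -1.0]]
wrist_force: [-1.3, 0.5, 0.8]
gripper_width: 0.004
```

```bash
cat > rel.py <<'E'
from fit import *
def rel():
    s=sense(); c_,s_=np.cos(p[2]),np.sin(p[2]); d=s["tcp_pos"]-np.array([p[0],p[1],.078]); 
    print("t",s["time_s"],"tcp in stub mm",np.round([1e3*(c_*d[0]+s_*d[1]),1e3*(-s_*d[0]+c_*d[1]),1e3*d[2]],1),"F",np.round(s["wrist_force"],1),"w",round(float(s["gripper_width"]),3),"j",np.round(s["joints"],0))
    return s
def snap(n,name,box=None,k=1):
    c,f=cam(n)
    if box: f=f[box[1]:box[3],box[0]:box[2]]
    cv2.imwrite(f"pics/{name}.png",cv2.resize(f[:,:,::-1],None,fx=k,fy=k,interpolation=cv2.INTER_CUBIC)); return c
E
python3 - <<'E'
from rel import *
rel(); snap("wrist","w1"); snap("scene","s1",(200,60,400,280),2.5)
E
```

```text
t 1.8167 tcp in stub mm [-143.3    0.3  263.9] F [-1.3  0.5  0.8] w 0.004 j [ 11.   6.  -4.   0. -80.  57.]
```

View pics/w1.png

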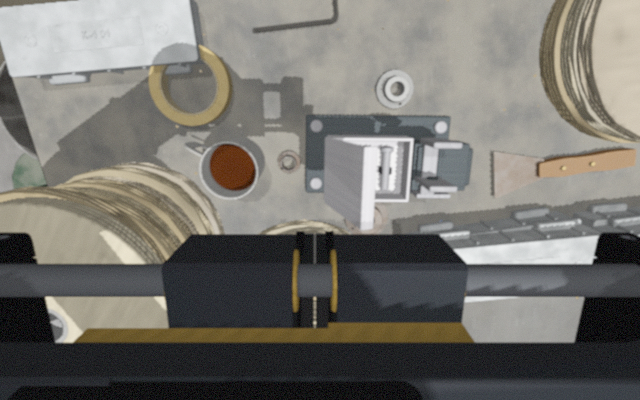

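View pics/s1.png

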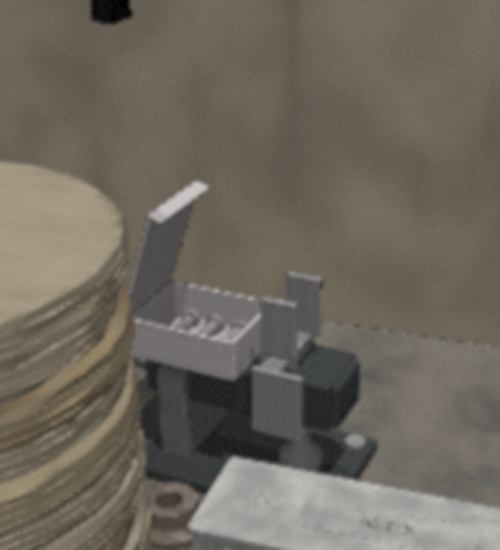

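Wrist view: lid at (350,180), mount aligned with the jaw axis; fingers shut. Descend behind the lid and start pushing.

Emit:
{"method": "jog_arm", "body": {
  "moves": [
    [1,0,0,0.04,0,0,0],
    [1,0,0,0.08,0,0,0],
    [1,0,0,0.115,0,0,0],
    [1,0,0,0.137,0,0,0],
    [1,0,0,0.137,0,0,0],
    [1,0,0.01,0.137,0,0,0],
    [1,0,0.018,0.137,0,0,0],
    [1,0,0.023,0.137,0,0,0],
    [1,0,0.028,0.137,0,0,0],
    [1,0,0.028,0.137,0,0,0]
  ]
}}

```text
time_s: 2.75
tcp_pos: [0.4862, -0.0908, 0.207]
ee_rot: [[0.929, -0.37, 0.003], [-0.37, -0.929, 0.0], [0.002, -0.001, -1.0]]
wrist_force: [-0.2, 0.4, 0.2]
gripper_width: 0.007
```

```bash
python3 - <<'E'
from rel import *
rel(); snap("scene","s2",(200,60,400,280),2.5)
E
```

```text
t 2.75 tcp in stub mm [-117.7   -1.2  129. ] F [-0.2  0.4  0.2] w 0.007 j [  8.  10. -19.   0. -61.  60.]
```

View pics/s2.png

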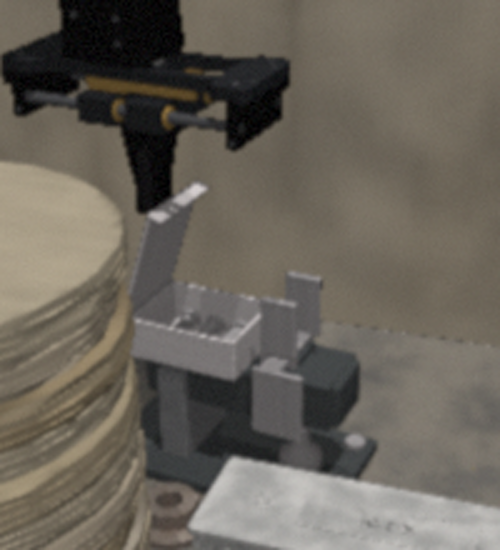

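Emit:
{"method": "jog_arm", "body": {
  "moves": [
    [1,0,0.009,0.003,0,0,0],
    [1,0,0.0175,0.0065,0,0,0],
    [1,0,0.024,0.01,0,0,0],
    [1,0,0.029,0.014,0,0,0],
    [1,0,0.034,0.019,0,0,0],
    [1,0,0.039,0.024,0,0,0],
    [1,0,0.043,0.03,0,0,0],
    [1,0,0.047,0.0355,0,0,0],
    [1,0,0.05,0.042,0,0,0],
    [1,0,0.0525,0.048,0,0,0]
  ]
}}

```text
time_s: 3.63
tcp_pos: [0.4664, -0.139, 0.1567]
ee_rot: [[0.929, -0.369, -0.001], [-0.369, -0.929, -0.0], [-0.001, 0.0, -1.0]]
wrist_force: [-0.5, 0.2, -0.1]
gripper_width: 0.008
```

```bash
python3 - <<'E'
from rel import *
rel(); snap("scene","s3",(200,60,400,280),2.5)
E
```

```text
t 3.6333 tcp in stub mm [-65.6  -1.8  78.7] F [-0.5  0.2 -0.1] w 0.008 j [  3.  12. -24.   0. -54.  66.]
```

View pics/s3.png

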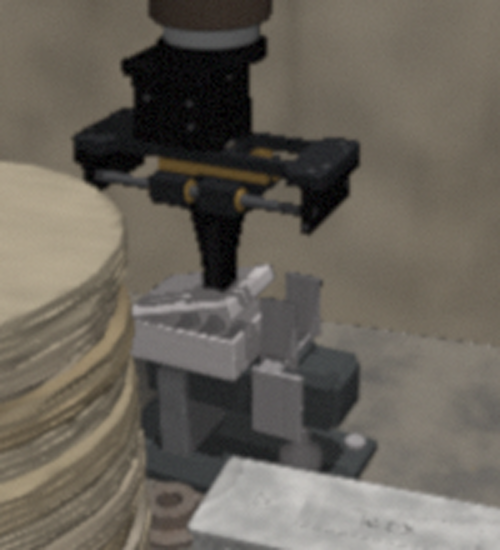

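Lid down to about 20°, with the finger on top of it at (222,285). Pressing down the rest.

Emit:
{"method": "jog_arm", "body": {
  "moves": [
    [1,0,0.003,0.005,0,0,0],
    [1,0,0.004,0.01,0,0,0],
    [1,0,0.005,0.014,0,0,0],
    [1,0,0.006,0.017,0,0,0],
    [1,0,0.006,0.019,0,0,0],
    [1,0,0.006,0.021,0,0,0],
    [1,0,0.006,0.022,0,0,0],
    [1,0,0.006,0.023,0,0,0],
    [1,0,0.006,0.0235,0,0,0],
    [1,0,0.006,0.0235,0,0,0]
  ]
}}

```text
time_s: 4.52
tcp_pos: [0.4646, -0.1442, 0.1344]
ee_rot: [[0.93, -0.369, 0.0], [-0.369, -0.93, -0.0], [0.0, -0.0, -1.0]]
wrist_force: [-0.3, 0.2, 2.0]
gripper_width: 0.006
```

```bash
python3 - <<'E'
from rel import *
rel(); snap("scene","s4",(240,140,340,240),5)
E
```

```text
t 4.5167 tcp in stub mm [-60.1  -1.5  56.4] F [-0.3  0.2  2. ] w 0.006 j [  2.  14. -26.   0. -50.  66.]
```

View pics/s4.png

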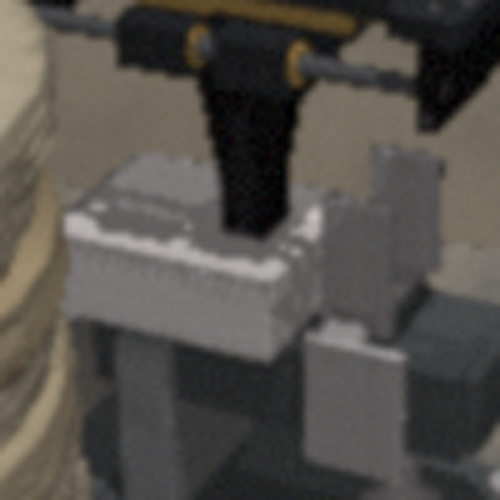

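Lid looks nearly flat, with 2 N contact. Pressing 3 mm more in small steps to be sure it seats.

Emit:
{"method": "jog_arm", "body": {
  "moves": [
    [1,0,0,0.0005,0,0,0],
    [1,0,0,0.001,0,0,0],
    [1,0,0,0.0015,0,0,0],
    [1,0,0,0.002,0,0,0],
    [1,0,0,0.0025,0,0,0],
    [1,0,0,0.0025,0,0,0],
    [1,0,0,0.003,0,0,0],
    [1,0,0,0.003,0,0,0],
    [1,0,0,0.003,0,0,0],
    [1,0,0,0.003,0,0,0]
  ]
}}

```text
time_s: 5.4
tcp_pos: [0.4651, -0.1446, 0.134]
ee_rot: [[0.93, -0.368, 0.002], [-0.368, -0.93, -0.001], [0.003, 0.0, -1.0]]
wrist_force: [-5.1, 2.2, 17.0]
gripper_width: 0.005
```

```bash
python3 - <<'E'
from rel import *
rel(); snap("scene","s5",(240,140,340,240),5)
E
```

```text
t 5.4 tcp in stub mm [-60.   -0.9  56. ] F [-5.1  2.2 17. ] w 0.005 j [  2.  14. -26.   0. -50.  66.]
```

View pics/s5.png

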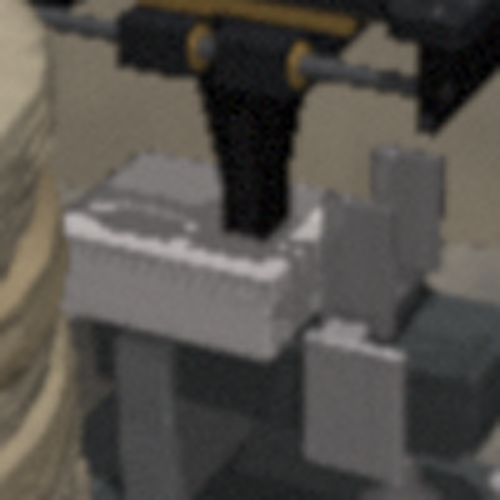

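Force rose to 17 N with the tip at lid-closed height (56 mm), so the lid is shut. Now up, then open, turn 90° and move over grip.

Emit:
{"method": "jog_arm", "body": {
  "moves": [
    [1,0,0,-0.04,0,0,0],
    [1,0,0,-0.08,0,0,0],
    [1,0,0,-0.12,0,0,0],
    [1,0,0,-0.133,0,0,0.12],
    [-1,0.001,0.048,-0.133,0,0,0.24],
    [-1,0.001,0.048,-0.133,0,0,0.36],
    [-1,0.001,0.048,-0.133,0,0,0.48],
    [-1,0.001,0.048,-0.133,0,0,0.6],
    [-1,0.001,0.048,-0.133,0,0,0.72],
    [-1,0.001,0.048,-0.133,0,0,0.84]
  ]
}}

```text
time_s: 6.28
tcp_pos: [0.4476, -0.1893, 0.2638]
ee_rot: [[0.34, -0.941, 0.0], [-0.941, -0.34, 0.0], [-0.0, -0.0, -1.0]]
wrist_force: [-0.2, 0.1, 1.2]
gripper_width: 0.376
```

Emit:
{"method": "jog_arm", "body": {
  "moves": [
    [-1,0,0,0,0,0,0.12],
    [-1,0,0,0,0,0,0.24],
    [-1,0,0,0,0,0,0.36],
    [-1,0,0,0,0,0,0.48],
    [-1,0,0,0,0,0,0.6],
    [-1,0,0,0,0,0,0.7308],
    [-1,0,0,0,0,0,0.7308],
    [-1,0,0,0,0,0,0.7308],
    [-1,0,0,0,0,0,0.7308],
    [-1,0,0,0,0,0,0.7308]
  ]
}}

```text
time_s: 7.12
tcp_pos: [0.4477, -0.1893, 0.264]
ee_rot: [[-0.367, -0.93, 0.0], [-0.93, 0.367, 0.0], [-0.0, -0.0, -1.0]]
wrist_force: [-0.5, -0.2, -0.0]
gripper_width: 0.991
```

```bash
python3 - <<'E'
from rel import *
s=rel(); R=s["ee_rot"]; print(np.round(R,4).tolist(),"yaw",np.degrees(np.arctan2(R[1][0],R[0][0])),"want",np.degrees(p[2]))
import pickle
c=snap("wrist","w2"); pickle.dump(c,open("w2.pkl","wb")); c=snap("scene","s6",(240,140,340,240),5); pickle.dump(c,open("s6.pkl","wb"))
c=snap("top","t6",(240,160,370,260),6)
pickle.dump(c,open("t6.pkl","wb"))
E
```

```text
t 7.1167 tcp in stub mm [-12.   -0.6 186. ] F [-0.5 -0.2 -0. ] w 0.991 j [ -4.   7. -14.  -0. -69. -18.]
[[-0.3672, -0.9301, 0.0001], [-0.9301, 0.3672, 0.0], [-0.0001, -0.0, -1.0]] yaw -111.54498617951431 want -111.66180153476417
```

View pics/w2.png

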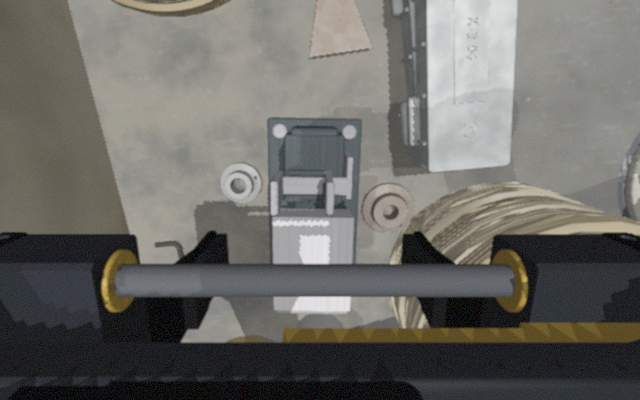

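View pics/s6.png

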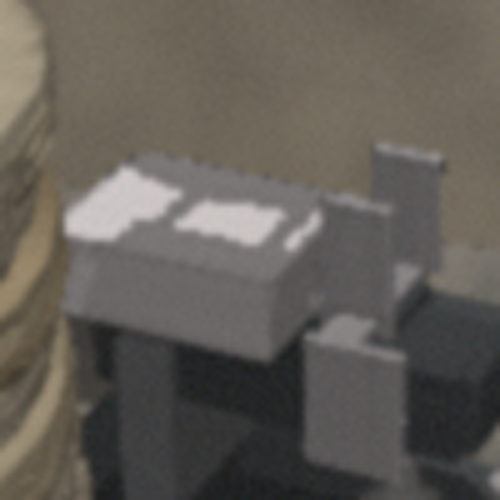

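View pics/t6.png

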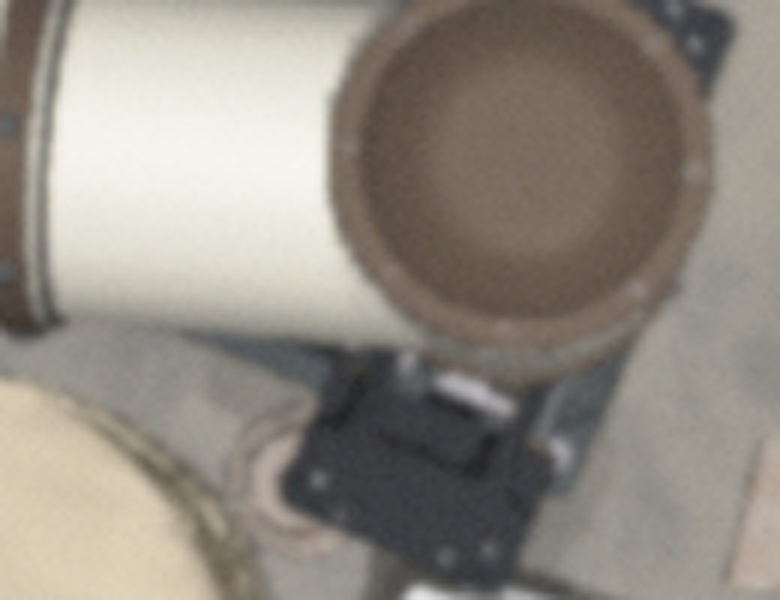

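Scene view: lid flat on the box. I'll check the plate positions in the wrist view against the model.

```bash
python3 - <<'E'
from fit import *
c=pickle.load(open("w2.pkl","rb")); f=c["frame"][:,:,::-1].copy()
f=cv2.resize(f[150:240,230:400],None,fx=4.5,fy=4.5,interpolation=cv2.INTER_CUBIC)
C,S_=np.cos(p[2]),np.sin(p[2])
for q in [(-26,34,82),(2,34,82),(-26,28,82),(2,28,82),(-26,-16,82),(2,-16,82),(-26,-10,82),(2,-10,82),(45,55,-66),(45,-55,-66)]:
    q=np.array(q)/1e3; u,v=proj(c,(p[0]+C*q[0]-S_*q[1],p[1]+S_*q[0]+C*q[1],.078+q[2])); print(q*1e3,round(u,1),round(v,1))
    cv2.circle(f,(int((u-230+.5)*4.5),int((v-150+.5)*4.5)),3,(0,0,255),-1)
cv2.imwrite("pics/w2c.png",f)
E
```

```text
[-26.  34.  82.] 271.3 214.5
[ 2. 34. 82.] 270.2 180.0
[-26.  28.  82.] 278.9 214.5
[ 2. 28. 82.] 278.0 180.0
[-26. -16.  82.] 334.2 214.5
[  2. -16.  82.] 334.8 180.1
[-26. -10.  82.] 326.7 214.5
[  2. -10.  82.] 327.0 180.0
[ 45.  55. -66.] 266.4 116.5
[ 45. -55. -66.] 362.0 116.6
```

View pics/w2c.png

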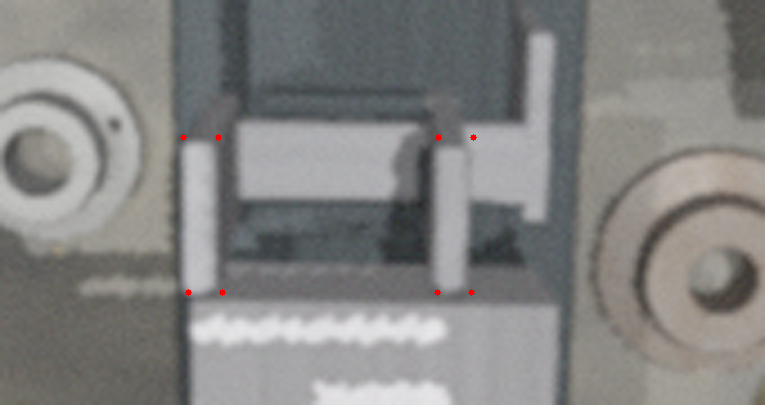

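```bash
python3 - <<'E'
from fit import *
c=pickle.load(open("w2.pkl","rb")); C,S_=np.cos(p[2]),np.sin(p[2])
for a,b in [((351.2,198.3),(302,206.8)),((352.5,157.0),(320.7,210.8))]:
    o1,d1=ray(c,*a); o2,d2=ray(cs,*b); t=np.linalg.lstsq(np.c_[d1,-d2],o2-o1,rcond=None)[0]
    P=(o1+d1*t[0]+o2+d2*t[1])/2; d=P-[p[0],p[1],.078]; print(np.round(1e3*np.array([C*d[0]+S_*d[1],-S_*d[0]+C*d[1],d[2]]),1), np.linalg.norm(o1+d1*t[0]-o2-d2*t[1]))
E
```

```text
[-23.4 -33.7  36.3] 0.002876732224940225
[ 14.1 -33.9  36.9] 0.0014642589354226813
```

The side plate tops out at about z = 36.5 mm, so tips at about 42.5 mm clear it. Descending, open.

Emit:
{"method": "jog_arm", "body": {
  "moves": [
    [-1,0,-0.001,0.035,0,0,0.002],
    [-1,0,-0.001,0.065,0,0,0.002],
    [-1,0,-0.001,0.09,0,0,0.002],
    [-1,0,-0.001,0.11,0,0,0.002],
    [-1,0,-0.001,0.125,0,0,0.002],
    [-1,0,-0.001,0.137,0,0,0.002],
    [-1,0,-0.001,0.1435,0,0,0.002],
    [-1,0,-0.001,0.1435,0,0,0.002],
    [-1,0,-0.001,0.1435,0,0,0.002],
    [-1,0,-0.001,0.1435,0,0,0.002]
  ]
}}

```text
time_s: 8.1
tcp_pos: [0.4494, -0.1898, 0.1215]
ee_rot: [[-0.37, -0.929, 0.002], [-0.929, 0.37, -0.0], [-0.0, -0.002, -1.0]]
wrist_force: [-0.0, 0.4, 0.6]
gripper_width: 0.998
```

```bash
python3 - <<'E'
from rel import *
rel(); snap("scene","s7",(230,100,370,240),4)
E
```

```text
t 8.1 tcp in stub mm [-12.2   1.2  43.5] F [-0.   0.4  0.6] w 0.998 j [ -4.  15. -27.   0. -48. -18.]
```

View pics/s7.png

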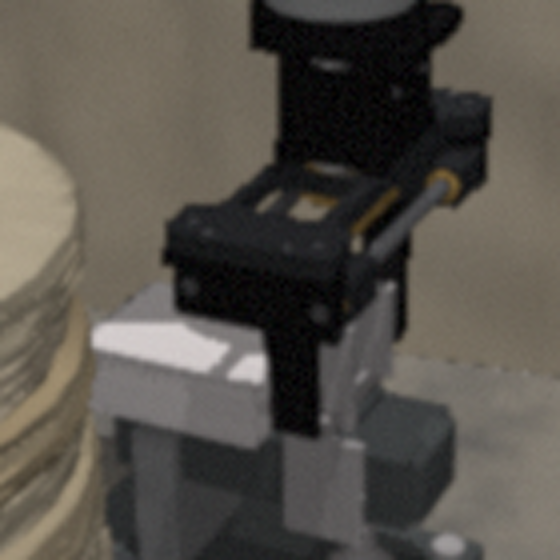

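Fingers straddle the plates, with the near fingertip at (297,432) above the side plate. Closing.

Emit:
{"method": "jog_arm", "body": {
  "moves": [
    [1,0,0.0005,0.0005,0,0,0],
    [1,0,0.0005,0.0005,0,0,0],
    [1,0,0.0005,0.0005,0,0,0],
    [1,0,0.0005,0.0005,0,0,0],
    [1,0,0.0005,0.0005,0,0,0],
    [1,0,0.0005,0.0005,0,0,0],
    [1,0,0.0005,0.0005,0,0,0],
    [1,0,0.0005,0.0005,0,0,0],
    [1,0,0.0005,0.0005,0,0,0],
    [1,0,0.0005,0.0005,0,0,0]
  ]
}}

```text
time_s: 8.98
tcp_pos: [0.4481, -0.1891, 0.1203]
ee_rot: [[-0.371, -0.929, -0.0], [-0.929, 0.371, 0.001], [-0.0, 0.0, -1.0]]
wrist_force: [2.4, -0.0, 3.9]
gripper_width: 0.362
```

```bash
python3 - <<'E'
from rel import *
s=rel(); print(s["gripper_width"]*87,"mm")
E
```

```text
t 8.9833 tcp in stub mm [-12.3  -0.3  42.3] F [ 2.4 -0.   3.9] w 0.362 j [ -4.  15. -27.  -0. -48. -18.]
31.48270074122852 mm
```

Opening 31.5 mm: tab pinched to its stop. Hold a little, then lift slowly the first 15 mm.

Emit:
{"method": "jog_arm", "body": {
  "moves": [
    [1,0,0,0,0,0,0],
    [1,0,0,0,0,0,0],
    [1,0,0,0,0,0,0],
    [1,0,0,-0.002,0,0,0],
    [1,0,0,-0.004,0,0,0],
    [1,0,0,-0.007,0,0,0],
    [1,0,0,-0.01,0,0,0],
    [1,0,0,-0.013,0,0,0],
    [1,0,0,-0.015,0,0,0],
    [1,0,0,-0.015,0,0,0]
  ]
}}

```text
time_s: 9.82
tcp_pos: [0.4467, -0.1893, 0.1349]
ee_rot: [[-0.371, -0.929, -0.003], [-0.929, 0.371, 0.001], [0.001, 0.003, -1.0]]
wrist_force: [0.7, -0.5, -6.5]
gripper_width: 0.361
```

```bash
python3 - <<'E'
from rel import *
s=rel(); print(s["gripper_width"]*87,"mm",s["moment"]);snap("scene","s8",(230,100,370,240),4)
E
```

```text
t 9.8167 tcp in stub mm [-11.6  -1.5  56.9] F [ 0.7 -0.5 -6.5] w 0.361 j [ -4.  14. -26.  -0. -51. -18.]
31.382450785653834 mm [-0.32004104 -0.37206038 -0.08526271]
```

View pics/s8.png

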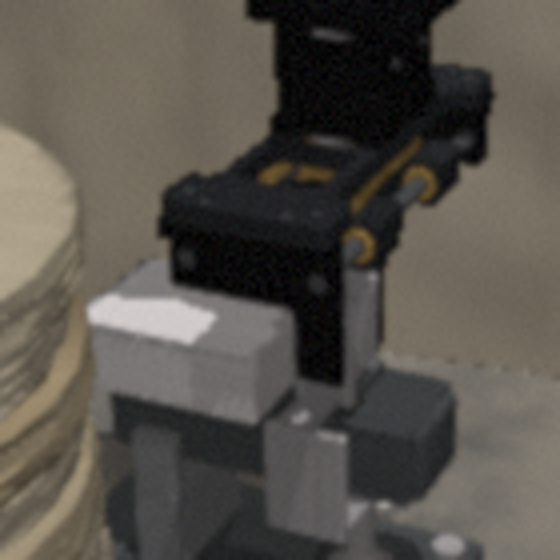

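The stub rises with the gripper, lid closed, and the load is 6.5 N (about 0.7 kg). Lifting the rest.

Emit:
{"method": "jog_arm", "body": {
  "moves": [
    [1,0,0,-0.005,0,0,0],
    [1,0,0,-0.012,0,0,0],
    [1,0,0,-0.022,0,0,0],
    [1,0,0,-0.034,0,0,0],
    [1,0,0,-0.046,0,0,0],
    [1,0,0,-0.058,0,0,0],
    [1,0,0,-0.07,0,0,0],
    [1,0,0,-0.08,0,0,0],
    [1,0,0,-0.086,0,0,0],
    [1,0,0,-0.088,0,0,0]
  ]
}}

```text
time_s: 10.7
tcp_pos: [0.4482, -0.1895, 0.2243]
ee_rot: [[-0.371, -0.929, 0.001], [-0.929, 0.371, -0.0], [-0.0, -0.001, -1.0]]
wrist_force: [0.3, -1.7, -5.6]
gripper_width: 0.36
```

Emit:
{"method": "jog_arm", "body": {
  "moves": [
    [1,0,0,0,0,0,0],
    [1,0,0,0,0,0,0],
    [1,0,0,0,0,0,0],
    [1,0,0,0,0,0,0],
    [1,0,0,0,0,0,0],
    [1,0,0,0,0,0,0],
    [1,0,0,0,0,0,0],
    [1,0,0,0,0,0,0],
    [1,0,0,0,0,0,0],
    [1,0,0,0,0,0,0]
  ]
}}

```text
time_s: 11.53
tcp_pos: [0.4482, -0.1895, 0.223]
ee_rot: [[-0.371, -0.929, 0.0], [-0.929, 0.371, -0.0], [-0.0, -0.0, -1.0]]
wrist_force: [-0.3, 0.0, -6.8]
gripper_width: 0.359
```

```bash
python3 - <<'E'
from rel import *
s=rel(); print(s["gripper_width"]*87,"mm",np.abs(s["joint_velocities"]).max());snap("scene","s9",(210,60,370,240),3.3); snap("wrist","w9"); snap("top","t9")
E
```

```text
t 11.5333 tcp in stub mm [-1.20e+01 -1.00e-01  1.45e+02] F [-0.3  0.  -6.8] w 0.359 j [ -4.   8. -18.   0. -63. -18.]
31.26399103541913 mm 0.07148288034678486
```

View pics/s9.png

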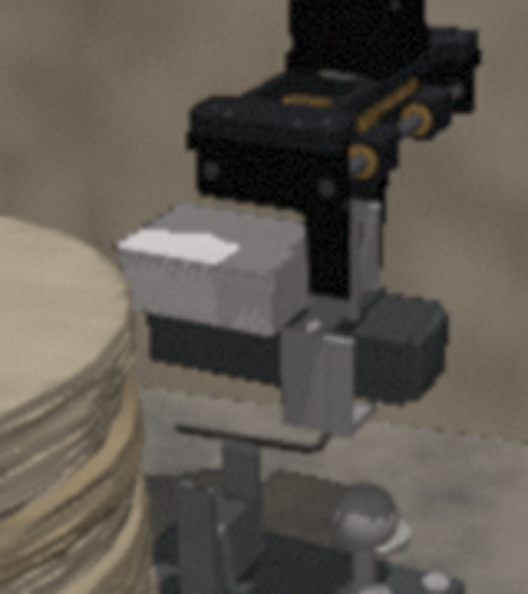

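View pics/w9.png

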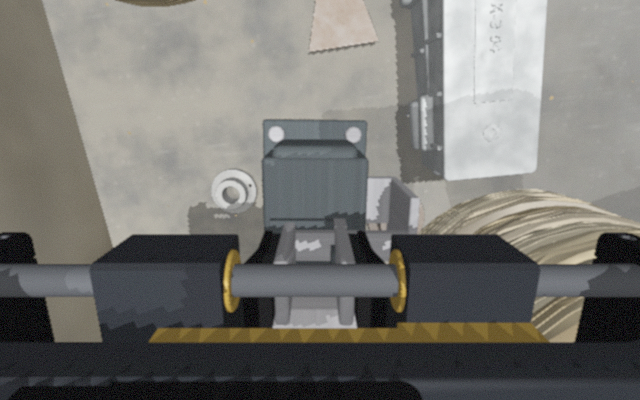

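The stub hangs level and clear of the ball (at (365,515) in the scene crop). The lid is shut and the tab is clamped. Handing in.

```bash
python3 -c "
from station import *
print(finish_job()); s=sense(); print(s['time_s'],s['tcp_pos'],s['gripper_width'],s['wrist_force'])"
```

```text
the job is handed in; nothing more can be done
None
the job is handed in; nothing more can be done
```

I closed the lid, pulled the latch tab over to the fixed post, and lifted the stub about 10 cm straight up off the ball. I handed the job in at about 11.6 s with the gripper still holding it.

- **Lid:** I pushed it down with the shut fingers. It met 17 N with the fingertip at the height expected for a closed lid, and it looked flat on the box in every later picture.
- **Latch:** the fingers pinched the tab and post to 31.5 mm, against 32 mm for fully pulled. The reading crept to 31.3 mm by the end. I took this as the pads giving slightly, but did not check further.
- **Lift:** the fingers rose about 103 mm from where they gripped, with no sideways drift I could measure. The wrist carried a steady 6.8 N, about 0.7 kg, and the arm was at rest. The pictures show the stub level and clear of both ball and saddle.
- **Loose things:** I never brought the gripper near them. One collar and the scraper tip show where expected in the last wrist picture. I took a last top picture but did not look at it, so the other two collars were not checked at the end.

No check failed or disagreed. The hand-in reported no verdict.

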